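# Swing a cube mould round the pivot pin of a vibrating table and clamp it

## Task

Set the cube mould up on the vibrating table: push it so that the notch of its base plate goes fully onto the brass pivot pin while the plate is still crooked, then swing its free end round the pin, away from you, until its long edge lies flush against the stop block, and lock it by turning the red-knobbed cam lever clockwise as far as it goes. Slide the mould, keeping it flat on the deck, never lift it, and leave the jars and bottles as they stand.

Things in the scene. Friction and masses are not known exactly. Their poses are not given: they have to be found in the camera images.
- table: Fixed bench vibrating table: grey housing, bare steel deck, its top 66 mm above the bench. Origin on the bench below the pivot pin; x across the deck, away from the robot, y to the left along it (the cam clamp lies at -y, to the robot's right), z up. The deck spans x -105 to 78, y -240 to 45 mm. Mould home: its origin on the pin, its axes along the table's.
- pivot_pin (a point): Foot of the fixed brass pivot pin on the deck's top face. The pin is 12 mm thick and 34 mm high. Axes as table.
- stop_face (a point): Foot of the middle of the stop block's face that meets the plate's long far edge, at table x 55, y -140 mm, on the deck's top. The fixed steel block is 44 mm long (table y), 20 mm high and lies beyond the face (+x). Axes as table.
- mould: Black two-gang cube mould (box x -43 to 47, y -172 to -12, rim 72 mm above the deck) bolted on a dark base plate 10 mm thick, x -55 to 55, y -178 to 20 mm: one part, 0.8 to 0.95 kg. Origin: underside, at the pin's axis when the pin is home in the notch; -y from the notch to the free end, x across, z up. Starts on the deck 15 to 30 mm short of the pin, free end 25 to 39 degrees towards the robot.
- free_end (a point): Middle of the plate's free end, on its underside, 178 mm from the mould's origin; axes as mould. The corners of this end are cut back 16 mm. In the other end, towards the pin, is the open notch, 16 mm wide with a mouth flared to 36 mm over 16 mm. The mould slides on the deck with a drag of about 4 to 7 N.
- clamp_lever (a joint): Cam lever's angle. 0: open, lever 10 degrees from table -y towards +x. Grows clockwise from above to its stop at 1.75 rad: clamped, lever along table -x, to the robot. Starts at 0 to 0.35, which lets the plate swing in. Stays where left; 2 N at the knob turns it, 3 to 5 N over the last 0.4 rad, where the cam presses the plate's end and holds it on the pin.
- clamp_axis (a point): Point on the lever's upright turning axis, 34 mm above the deck, 208.5 mm from the pivot pin. The cam under the lever, 2 to 18 mm above the deck, is a steel disc 44 mm across set 10 mm off this axis.
- lever_knob (a point): Centre of the red ball knob of 26 mm at the lever's end, 88 mm from the turning axis, 34 mm above the deck. The lever itself is a 10 mm round bar, 27 to 37 mm above the deck between 40 and 75 mm from the axis.
- jar: Clear sample jar with a blue cap, 66 mm across, 116 mm high, standing on the bench to the right of the vibrating table; leave it. Origin under its middle.
- bottle: Milky square bottle with a black cap, 56 x 56 mm, 115 mm high, standing on the bench to the right of the vibrating table; leave it. Origin under its middle.
- white_jar: Clear sample jar with a white cap, 62 mm across, 94 mm high, standing on the bench to the left of the vibrating table; leave it. Origin under its middle.

How it is judged:
By the outcome, as a careful person would: the job done as asked, in the order asked, and still so for the second after the job is handed in, with the robot touching nothing.
It also fails if it takes over 56 s, if anything falls off the work surface, if the arm or the gripper's body presses on something with over 40 N, if the wrist force passes 120 N, or if a joint passes its speed limit or range.

## Robot

A 6-joint arm with a two-finger parallel gripper is mounted at the origin on a cart in front of the work surface, level with it; the furniture and walls round the work are solid. World frame = base frame: x ahead of the robot, y to its left, z up, the work surface at z = 0. Lengths are in m, angles in rad, forces in N, time in s.
With the tool pointing down it reaches from about 0.4 to 0.825 m from the base axis. Payload 7 kg.
Tool frame: the origin (TCP) lies between the finger pads; the fingertips stand 17 mm ahead of it and the grasp point (between the pads) lies 2 mm behind it; z points along the fingers, x is the direction in which the jaws open and shut, and the axes are right-handed (so a half turn about z gives the same grasp; the last joint's range is limited). The gripper opens to 85 mm and grips with 20 to 120 N. Pads are 22 mm wide; open, the fingers measure 114 mm over their backs; the gripper's body (76 mm by 85 mm) begins 54 mm behind the grasp point. The pads swing forward as they close: fully open they stand 13 mm farther back than shut.
Start: joints at [1.505, 0.359, 0.012, 0, -1.224, -0.288], TCP at [0.234, 0.633, 0.248] pointing down, gripper open.
Joint ranges: [-3.07, 3.07], [-1.43, 2.12], [-1.02, 1.25], [-3.03, 1.67], [-3.05, -0], [-3.03, 3.03]. Speed limits (rad/s): [2.39, 2.39, 3.01, 3.14, 3.14, 3.14].

## Interface

Orientations are given as a rotation vector (axis times angle).
In Python, from station import ctrl gives the robot as it stands.
- The arm moves only by the tool carry_out, never from a script. Its argument "steps" is a list of rows, each a list of 7 numbers: the shift along the tool's x, y, z in cm, then the turn, a rotation vector about the tool's x, y, z in rad, then the opening, from 0 (shut) to 1 (fully open). A call has 1 to 10 rows; each row is the pose to reach, as a shift and turn from the pose measured when the call began, along the tool's axes at that moment; what a row does not reach only later rows make up. A row lasts 1/10 s, in which the tool goes at most 50 mm and 8.59 degrees, less where a joint would pass 70% of its speed; a pose out of reach is approached as far as the arm can. A call with a gripper value outside its range is refused whole. The fingers move at their own pace and stop on an object; the grip force is fixed at half the most. Time passes only in rows, so rows that repeat a pose let the fingers close. It gives the time, the measured TCP pose, the force and the opening at its end, in the units of the state.
- ctrl.observe(): the state, without advancing time (a new reading comes with each control period).
- ctrl.get_image(name): name is "scene" or "side" or "wrist"; returns a dict with "pixels" (480x640x3 uint8, red, green, blue), "camera_matrix" (3x3 intrinsics, pixels), "dist_coeffs" ([k1, k2, p1, p2, k3] as OpenCV has them; the pictures are not rectified), "extrinsics" (4x4, takes a point from world to camera coordinates); the wrist camera has in their place "mount" (4x4, takes a point from camera to tool coordinates, whose origin is the TCP and whose axes are the tool frame's). Camera axes: x right, y down, z forward; pixel columns grow to the right and rows downward; lengths in m; the calibration is good to about 2 mm. A picture is of the moment at which its call begins: read the wrist's pose just before it. There is no depth.
- ctrl.job_done(): hands the job in, once; it reports no verdict.
Trained networks look in a picture, given as the dict that the camera call returned (one of the last four; its "shot" number tells which), for a name from the list of things; names that differ only in an ending like _2 or _b are one class to them, and where a whole thing is asked for, a point or a joint stands for the part that bears it (a point fixed in the world has none). Each returns a list of dicts, best first, with "score" (0 to 1); they miss things now and then, are a little off and sometimes report something else, mostly with a low value. They report only what shows in the picture. A call takes as long as a camera call.
- ctrl.spot_in(picture, name): "position" ([x, y, z] in m, in world coordinates, good to about 4 mm: the middle of the surface that is visible of it).
- ctrl.silhouettes(picture, name): "mask" (480x640 bool, what is visible of it).
- ctrl.landmark_of(picture, name): "position" ([x, y, z] in m, in world coordinates, good to about 4 mm: a listed point, or the origin of a listed thing).
The state is a dict: "t": time; "q": joint angles; "joint_vel": joint speeds; "joint_torque": joint torques, N m; "tcp_pos": TCP position; "orientation": TCP orientation; "force": force on the tool from outside, world axes, zero at the start; "ft_torque": the same for the moment, N m; "width": finger opening in m.
Only numpy, scipy, OpenCV 4.12 (cv2) and the standard library are available. Lean on these libraries where they do the work, as an engineer would, in place of code of your own. Each camera call takes 0.05 s, during which the arm holds its last target. There are 200 camera calls.

## Working session

There is one attempt and no reset: what is moved stays moved. The work goes in short steps, Python scripts to look and compute and a tool call to move; the robot and the scene stay as the last step left them, time stands still between calls to the robot, and variables do not carry over. Pictures are saved under pics/ and viewed, about 8 in all and at most 12, crops included, and the job is handed in when it is done.

Besides the shell and the picture viewer there is one more tool, called after "Request:" as name(argument=value, ...), one argument or row to a line, values as JSON. carry_out: Moves the arm, as the interface text tells. Its arguments: {"type":"object","properties":{"steps":{"type":"array","items":{"type":"array","items":{"type":"number"}}}},"required":["steps"]}

```bash
mkdir -p pics; ls; python3 - <<'E'
from station import ctrl
import cv2,numpy as np
s=ctrl.observe();print(s)
for n in ["scene","side"]:
    p=ctrl.get_image(n)
    cv2.imwrite(f"pics/{n}0.png",p["pixels"][:,:,::-1])
    E=np.array(p["extrinsics"]);print(n,"cam at",(-E[:3,:3].T@E[:3,3]).round(3))
    for k in ["pivot_pin","stop_face","mould","free_end","clamp_axis","lever_knob","table","jar","bottle","white_jar"]:
        print(k,[(np.round(d["position"],4),round(d["score"],2)) for d in ctrl.landmark_of(p,k)[:2]])
print(ctrl.observe()["t"])
E
```

```text
pics
{'t': 0.0, 'q': array([ 1.50509243e+00,  3.59402667e-01,  1.10591676e-02, -3.65712152e-04,
       -1.22407536e+00, -2.88110760e-01]), 'joint_vel': array([ 0.00157206,  0.00012633,  0.00010142, -0.00232328, -0.00122293,
       -0.0007769 ]), 'joint_torque': array([ 3.50325436e-04, -5.83312547e+01,  2.93412566e+01,  6.93645939e+00,
       -6.02015090e-03, -9.29378729e-06]), 'tcp_pos': array([0.233727  , 0.6327653 , 0.24735077]), 'orientation': array([ 1.79493478e+00, -2.57677326e+00,  1.65319512e-03]), 'force': array([ 0.42560854, -0.8055534 , -0.14016451]), 'ft_torque': array([-0.0076118 , -0.01266502,  0.02536896]), 'width': 0.08532887113453362}
scene cam at [-0.363  0.979  0.779]
pivot_pin [(array([0.4485, 0.3662, 0.0679]), 0.98)]
stop_face [(array([0.5207, 0.2328, 0.065 ]), 0.67)]
mould [(array([0.4414, 0.345 , 0.0682]), 0.66)]
free_end [(array([0.3683, 0.1855, 0.067 ]), 0.76), (array([0.489 , 0.0723, 0.0972]), 0.15)]
clamp_axis [(array([0.4763, 0.1628, 0.1022]), 0.62)]
lever_knob [(array([0.4881, 0.0733, 0.0955]), 0.49)]
table [(array([ 0.4524,  0.3728, -0.002 ]), 0.65)]
jar [(array([ 0.3828, -0.0752,  0.0023]), 0.96)]
bottle [(array([ 0.4194, -0.2172,  0.0029]), 0.77)]
white_jar [(array([4.336e-01, 5.513e-01, 3.000e-04]), 0.95), (array([0.4504, 0.366 , 0.0648]), 0.41)]
side cam at [-0.057  1.568  0.935]
pivot_pin [(array([0.4511, 0.367 , 0.0629]), 0.98)]
stop_face [(array([0.5246, 0.2345, 0.0642]), 0.65)]
mould [(array([0.4423, 0.3431, 0.0655]), 0.6)]
free_end [(array([ 0.4314,  0.5571, -0.0018]), 0.19)]
clamp_axis [(array([0.4792, 0.1645, 0.101 ]), 0.51)]
lever_knob [(array([0.4897, 0.0731, 0.0986]), 0.66)]
table [(array([ 0.4534,  0.366 , -0.0053]), 0.8)]
jar [(array([ 0.3796, -0.0717, -0.0015]), 0.56)]
bottle []
white_jar [(array([ 0.4321,  0.5585, -0.0042]), 0.96)]
1.1
```

View pics/scene0.png

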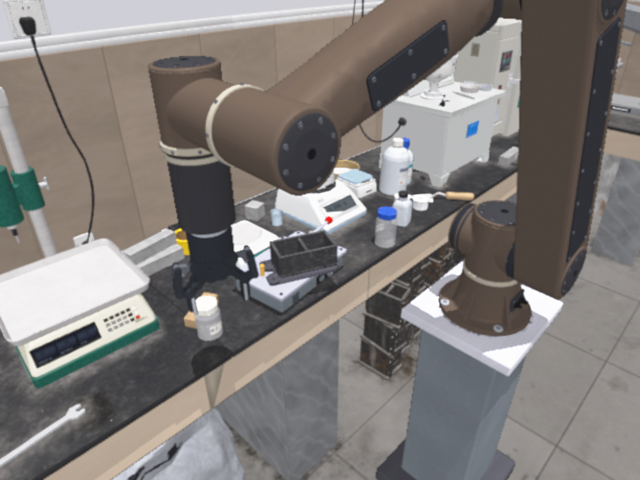

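View pics/side0.png

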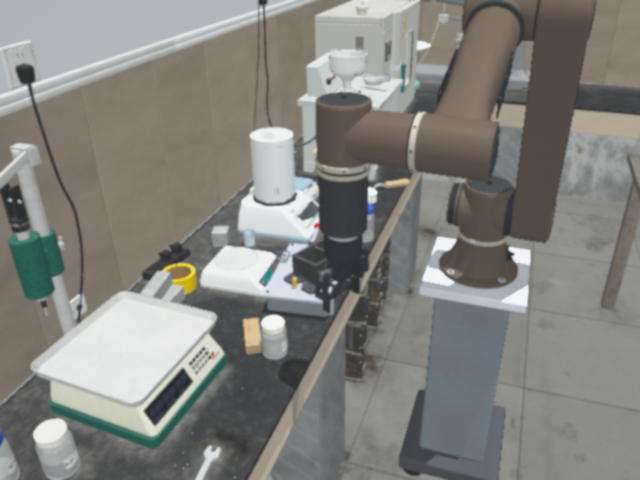

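```bash
cat > h.py <<'E'
import numpy as np,cv2
from scipy.spatial.transform import Rotation as Ro
from station import ctrl
def Rd(phi):
    c,s=np.cos(np.radians(phi)),np.sin(np.radians(phi))
    return np.array([[c,s,0],[s,-c,0],[0,0,-1.]])
def st():
    s=ctrl.observe();R=Ro.from_rotvec(s["orientation"]).as_matrix()
    print("t",round(s["t"],2),"tcp",s["tcp_pos"].round(4),"phi",np.degrees(np.arctan2(R[1,0],R[0,0])).round(2),"tilt",R[2,:2].round(3),"F",s["force"].round(1),"w",s["width"].round(4),"q",s["q"].round(2))
    return s,s["tcp_pos"],R
def rel(p,phi):
    s,p0,R=st()
    print(p,phi,"shift cm",(R.T@(np.array(p)-p0)*100).round(2),"turn",Ro.from_matrix(R.T@Rd(phi)).as_rotvec().round(4))
def wrist(name):
    s=ctrl.observe();p=ctrl.get_image("wrist")
    T=np.eye(4);T[:3,:3]=Ro.from_rotvec(s["orientation"]).as_matrix();T[:3,3]=s["tcp_pos"]
    p["E"]=np.linalg.inv(T@np.array(p["mount"]))
    if name: cv2.imwrite(f"pics/{name}.png",p["pixels"][:,:,::-1])
    return p
def lm(p,names):
    for k in names: print(k,[(np.round(d["position"],4).tolist(),round(d["score"],2)) for d in ctrl.landmark_of(p,k)[:1]])
E
python3 - <<'E'
from h import *
rel([0.35,0.27,0.36],-110)
print(np.round(ctrl.get_image("wrist")["mount"],3))
E
```

```text
Traceback (most recent call last):
  File "h.py", line 12, in rel
    s,p0,R=st()
           ~~^^
  File "h.py", line 9, in st
    print("t",round(s["t"],2),"tcp",s["tcp_pos"].round(4),"phi",np.degrees(np.arctan2(R[1,0],R[0,0])).round(2),"tilt",R[2,:2].round(3),"F",s["force"].round(1),"w",s["width"].round(4),"q",s["q"].round(2))
                                                                                                                                                                   ^^^^^^^^^^^^^^^^
AttributeError: 'float' object has no attribute 'round'
```

```bash
sed -i 's/s\["width"\].round(4)/round(s["width"],4)/' h.py
python3 - <<'E'
from h import *
rel([0.35,0.27,0.36],-110)
print(np.round(ctrl.get_image("wrist")["mount"],3))
E
```

```text
t 1.1 tcp [0.2339 0.6332 0.2483] phi -110.27 tilt [-0. -0.] F [-0.1 -0.2 -0.3] w 0.0852 q [ 1.51  0.36  0.01  0.   -1.22 -0.29]
[0.35, 0.27, 0.36] -110 shift cm [ 30.05 -23.48 -11.17] turn [-0.      0.0001 -0.0047]
[[ 1.    -0.    -0.001  0.001]
 [ 0.001  0.966  0.26  -0.065]
 [ 0.001 -0.26   0.966 -0.125]
 [ 0.     0.     0.     1.   ]]
```

Request:
carry_out(
  steps=[
    [3, -2, -9, 0, 0, 0, 1],
    [30, -23.5, -11, 0, 0, 0, 1],
    [30, -23.5, -11, 0, 0, 0, 1],
    [30, -23.5, -11, 0, 0, 0, 1],
    [30, -23.5, -11, 0, 0, 0, 1],
    [30, -23.5, -11, 0, 0, 0, 1],
    [30, -23.5, -11, 0, 0, 0, 1],
    [30, -23.5, -11, 0, 0, 0, 0.5],
    [30, -23.5, -11, 0, 0, 0, 0.5],
    [30, -23.5, -11, 0, 0, 0, 0.5],
  ],
)

```text
t: 2.15
tcp_pos: [0.351, 0.2682, 0.3597]
orientation: [-1.791, 2.578, 0.002]
force: [0.1, 1.1, -0.9]
width: 0.0439
```

```bash
python3 - <<'E'
from h import *
st()
p=wrist("w1")
lm(p,["pivot_pin","stop_face","mould","free_end","clamp_axis","lever_knob"])
q=ctrl.get_image("scene"); lm(q,["pivot_pin","stop_face","mould","free_end","clamp_axis","lever_knob"])
E
```

```text
t 2.15 tcp [0.351  0.2682 0.3597] phi -110.42 tilt [-0.003 -0.001] F [ 0.1  1.1 -0.9] w 0.0439 q [ 1.1  -0.1  -0.28  0.   -1.39  0.11]
pivot_pin [([0.4525, 0.3712, 0.0649], 0.61)]
stop_face [([0.5281, 0.2315, 0.0628], 0.94)]
mould [([0.366, 0.1864, 0.0652], 0.73)]
free_end []
clamp_axis [([0.4757, 0.1566, 0.1026], 0.76)]
lever_knob []
pivot_pin [([0.4473, 0.3654, 0.0659], 0.66)]
stop_face [([0.5227, 0.2347, 0.0639], 0.8)]
mould [([0.4398, 0.3472, 0.0723], 0.59)]
free_end [([0.3656, 0.1847, 0.0663], 0.73)]
clamp_axis [([0.4776, 0.1645, 0.103], 0.51)]
lever_knob [([0.4878, 0.0727, 0.0972], 0.61)]
```

View pics/w1.png

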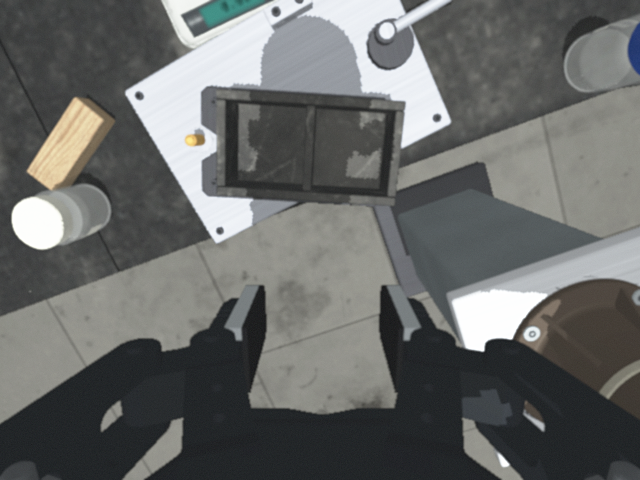

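```bash
python3 - <<'E'
import cv2
i=cv2.imread("pics/w1.png")[0:260,120:460]
cv2.imwrite("pics/w1c.png",cv2.resize(i,(784,600),interpolation=cv2.INTER_CUBIC))
E
```

```text
(no output)
```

View pics/w1c.png

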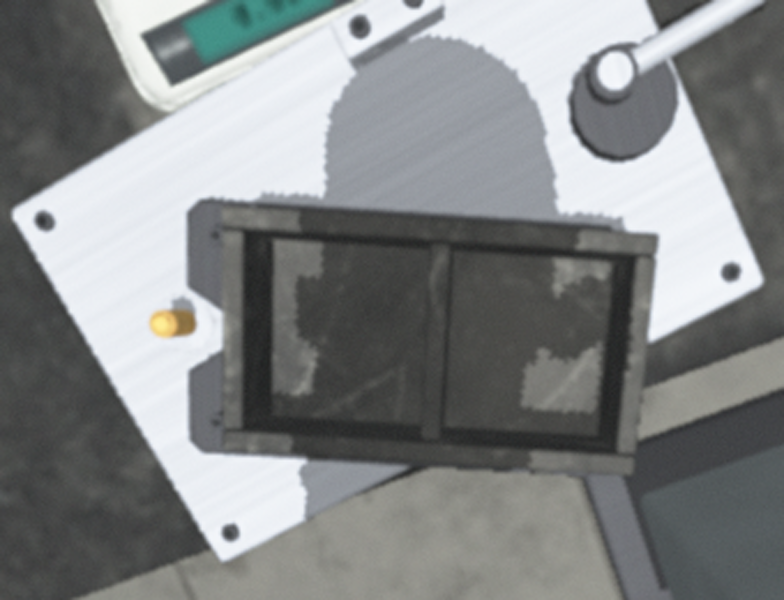

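```bash
cat >> h.py <<'E'
def ray(p,uv,z,E=None):
    E=p["E"] if E is None else E
    u=cv2.undistortPoints(np.array(uv,float).reshape(-1,1,2),np.array(p["camera_matrix"]),np.array(p["dist_coeffs"]))[:,0]
    d=np.c_[u,np.ones(len(u))]@E[:3,:3]; c=-E[:3,:3].T@E[:3,3]
    return c+d*((z-c[2])/d[:,2])[:,None]
def fit(local,world):
    a=np.array(local,float);b=np.array(world)[:,:2];am,bm=a.mean(0),b.mean(0)
    H=(a-am).T@(b-bm);th=np.arctan2(H[0,1]-H[1,0],H[0,0]+H[1,1])
    R=np.array([[np.cos(th),-np.sin(th)],[np.sin(th),np.cos(th)]])
    t=bm-R@am;print("origin",t.round(4),"yaw",np.degrees(th).round(2),"res mm",((a@R.T+t-b)*1000).round(1).tolist())
    return t,th
E
cat > f.py <<'E'
from h import *
p=wrist(None)
c=lambda l:[(120+x/2.306,y/2.308) for x,y in l]
w=ray(p,c([(223,209),(222,447),(657,236),(633,471)]),.138)
fit(np.array([(47,-12),(-43,-12),(47,-172),(-43,-172)])/1e3,w)
w=ray(p,c([(12,212),(222,560),(763,283)]),.066)
fit(np.array([(78,45),(-105,45),(-105,-240)])/1e3,w)
print("pin top",ray(p,c([(162,324)]),.1),"hub",ray(p,c([(613,72)]),.105))
E
python3 f.py
```

```text
origin [0.438  0.3486] yaw -23.73 res mm [[2.4, 0.8], [-1.3, 1.4], [1.1, -2.0], [-2.2, -0.1]]
origin [0.4495 0.3679] yaw 7.05 res mm [[2.9, 2.1], [-2.2, 1.6], [-0.7, -3.8]]
pin top [[0.44853237 0.36760251 0.1       ]] hub [[0.47335585 0.16511076 0.105     ]]
```

```bash
python3 - <<'E'
from h import *
rel([0.388,0.230,0.18],-114)
rel([0.388,0.230,0.107],-114)
E
```

```text
t 2.9 tcp [0.3503 0.2704 0.3583] phi -110.26 tilt [0. 0.] F [0.1 0.2 0.1] w 0.0432 q [ 1.11 -0.1  -0.28  0.   -1.39  0.11]
[0.388, 0.23, 0.18] -114 shift cm [ 2.49 -4.93 17.83] turn [ 0.     -0.0001  0.0652]
t 2.9 tcp [0.3503 0.2704 0.3583] phi -110.26 tilt [0. 0.] F [0.1 0.2 0.1] w 0.0432 q [ 1.11 -0.1  -0.28  0.   -1.39  0.11]
[0.388, 0.23, 0.107] -114 shift cm [ 2.49 -4.93 25.13] turn [ 0.     -0.0001  0.0652]
```

Request:
carry_out(
  steps=[
    [2.5, -4.9, 5, 0, 0, 0.065, 0],
    [2.5, -4.9, 10, 0, 0, 0.065, 0],
    [2.5, -4.9, 14.5, 0, 0, 0.065, 0],
    [2.5, -4.9, 17, 0, 0, 0.065, 0],
    [2.5, -4.9, 17.8, 0, 0, 0.065, 0],
    [2.5, -4.9, 17.8, 0, 0, 0.065, 0],
    [2.5, -4.9, 17.8, 0, 0, 0.065, 0],
    [2.5, -4.9, 17.8, 0, 0, 0.065, 0],
  ],
)

```text
t: 3.7
tcp_pos: [0.3885, 0.2312, 0.1824]
orientation: [-1.71, 2.631, 0.002]
force: [0.0, -0.3, 0.5]
width: 0.0002
```

```bash
python3 - <<'E'
from h import *
p=wrist("w2")
rel([0.388,0.230,0.107],-114)
E
```

```text
t 3.75 tcp [0.3883 0.2311 0.1821] phi -113.96 tilt [-0.003 -0.001] F [0.3 0.1 0.8] w -0.0002 q [ 0.98  0.04 -0.56  0.   -0.97  0.18]
[0.388, 0.23, 0.107] -114 shift cm [ 0.14 -0.01  7.51] turn [-0.0009  0.0033  0.0008]
```

View pics/w2.png

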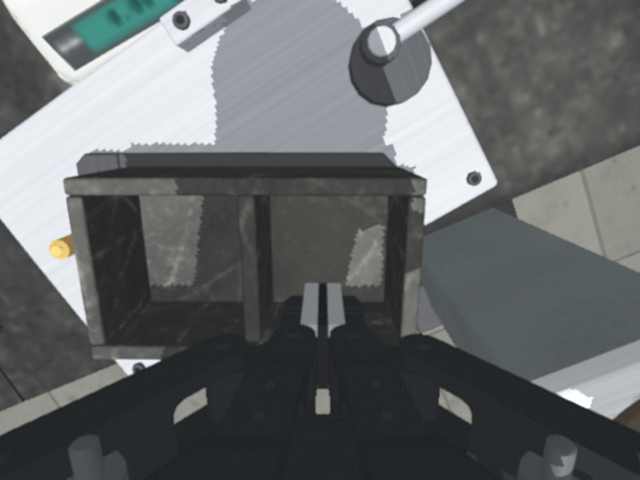

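Request:
carry_out(
  steps=[
    [0.1, 0, 3, 0, 0, 0, 0],
    [0.1, 0, 5.5, 0, 0, 0, 0],
    [0.1, 0, 7, 0, 0, 0, 0],
    [0.1, 0, 7.3, 0, 0, 0, 0],
    [0.1, 0, 7.3, 0, 0, 0, 0],
    [0.1, 0, 7.3, 0, 0, 0, 0],
  ],
)

```text
t: 4.35
tcp_pos: [0.3887, 0.2311, 0.1104]
orientation: [-1.71, 2.629, 0.002]
force: [0.6, 0.4, -1.3]
width: 0.0003
```

```bash
python3 - <<'E'
from h import *
s,p,R=st()
y=np.array([.4067,.9135,0])
for d in (.01,.02,.03,.04,.05): rel(p+d*y,-114)
E
```

```text
t 4.35 tcp [0.3887 0.2311 0.1104] phi -113.93 tilt [-0.005 -0.002] F [ 0.6  0.4 -1.3] w 0.0003 q [ 0.98  0.13 -0.65  0.   -0.78  0.18]
t 4.35 tcp [0.3887 0.2311 0.1104] phi -113.93 tilt [-0.005 -0.002] F [ 0.6  0.4 -1.3] w 0.0003 q [ 0.98  0.13 -0.65  0.   -0.78  0.18]
[0.39272379 0.24026262 0.11037177] -114 shift cm [-1.   -0.    0.01] turn [-0.0015  0.0052  0.0012]
t 4.35 tcp [0.3887 0.2311 0.1104] phi -113.93 tilt [-0.005 -0.002] F [ 0.6  0.4 -1.3] w 0.0003 q [ 0.98  0.13 -0.65  0.   -0.78  0.18]
[0.39679079 0.24939762 0.11037177] -114 shift cm [-2.   -0.    0.01] turn [-0.0015  0.0052  0.0012]
t 4.35 tcp [0.3887 0.2311 0.1104] phi -113.93 tilt [-0.005 -0.002] F [ 0.6  0.4 -1.3] w 0.0003 q [ 0.98  0.13 -0.65  0.   -0.78  0.18]
[0.40085779 0.25853262 0.11037177] -114 shift cm [-3.   -0.    0.02] turn [-0.0015  0.0052  0.0012]
t 4.35 tcp [0.3887 0.2311 0.1104] phi -113.93 tilt [-0.005 -0.002] F [ 0.6  0.4 -1.3] w 0.0003 q [ 0.98  0.13 -0.65  0.   -0.78  0.18]
[0.40492479 0.26766762 0.11037177] -114 shift cm [-4.   -0.    0.02] turn [-0.0015  0.0052  0.0012]
t 4.35 tcp [0.3887 0.2311 0.1104] phi -113.93 tilt [-0.005 -0.002] F [ 0.6  0.4 -1.3] w 0.0003 q [ 0.98  0.13 -0.65  0.   -0.78  0.18]
[0.40899179 0.27680262 0.11037177] -114 shift cm [-5.   -0.01  0.03] turn [-0.0015  0.0052  0.0012]
```

Request:
carry_out(
  steps=[
    [-0.6, 0, 0, 0, 0, 0, 0],
    [-1.1, 0, 0, 0, 0, 0, 0],
    [-1.5, 0, 0, 0, 0, 0, 0],
    [-1.9, 0, 0, 0, 0, 0, 0],
    [-2.3, 0, 0, 0, 0, 0, 0],
    [-2.6, 0, 0, 0, 0, 0, 0],
    [-2.8, 0, 0, 0, 0, 0, 0],
    [-2.8, 0, 0, 0, 0, 0, 0],
  ],
)

```text
t: 5.15
tcp_pos: [0.3986, 0.253, 0.1109]
orientation: [1.711, -2.633, 0.003]
force: [-6.8, -15.9, 20.0]
width: 0.0002
```

```bash
python3 - <<'E'
from h import *
st();p=wrist("w3")
i=p["pixels"][:,:,::-1][60:420,0:480];cv2.imwrite("pics/w3.png",cv2.resize(i,(800,600)))
E
```

```text
t 5.15 tcp [0.3986 0.253  0.1109] phi -113.97 tilt [ 0.002 -0.001] F [ -6.8 -15.9  20. ] w 0.0002 q [ 0.99  0.17 -0.61  0.   -0.8   0.17]
```

View pics/w3.png

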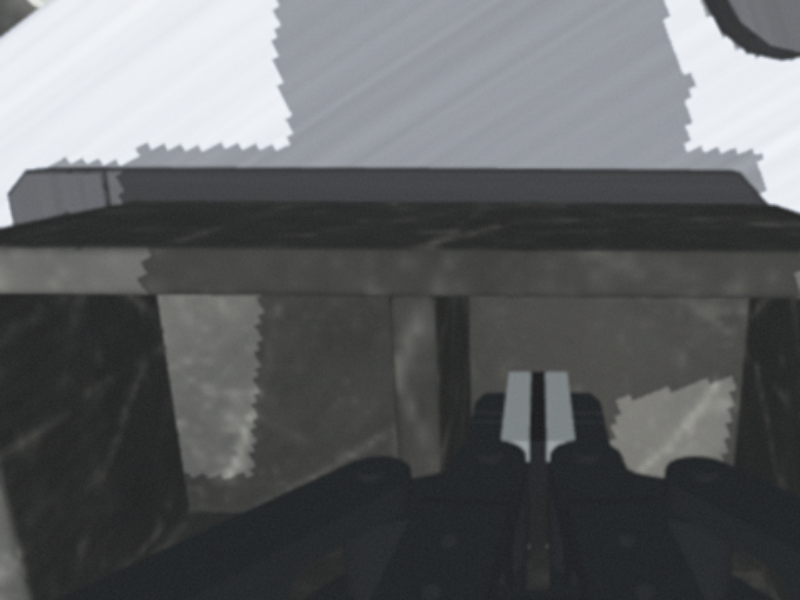

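Request:
carry_out(
  steps=[
    [0.5, 0, 0, 0, 0, 0, 0],
    [1, 0, 0, 0, 0, 0, 0],
    [1, 0, -1, 0, 0, 0, 0],
    [1, 0, -2.2, 0, 0, 0, 0],
    [1, 0, -2.2, 0, 0, 0, 0],
    [1, 0, -2.2, 0, 0, 0, 0],
  ],
)

```text
t: 5.8
tcp_pos: [0.3947, 0.2445, 0.1333]
orientation: [1.712, -2.634, 0.002]
force: [-0.2, -0.3, -0.2]
width: 0.0002
```

```bash
python3 - <<'E'
from h import *
st();p=wrist("w4")
lm(ctrl.get_image("scene"),["pivot_pin","mould","free_end"])
E
```

```text
t 5.8 tcp [0.3947 0.2445 0.1333] phi -113.96 tilt [ 0.001 -0.001] F [-0.2 -0.3 -0.2] w 0.0002 q [ 0.98  0.12 -0.6   0.   -0.85  0.17]
pivot_pin [([0.4506, 0.3654, 0.0644], 0.91)]
mould [([0.4446, 0.3551, 0.072], 0.56)]
free_end [([0.4199, -0.2193, 0.0005], 0.4)]
```

View pics/w4.png

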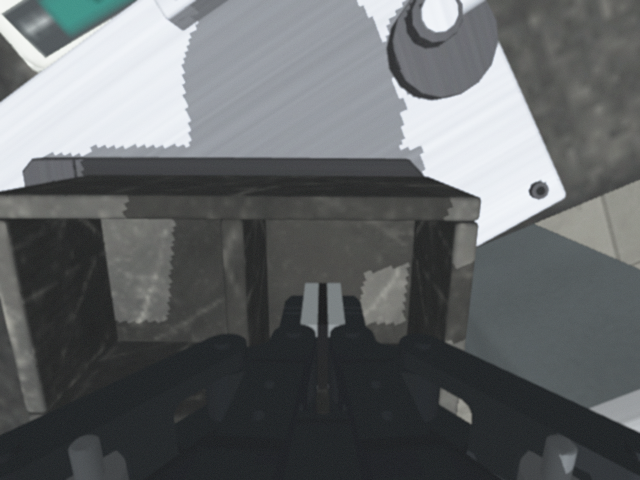

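```bash
python3 - <<'E'
from h import *
p=wrist(None)
w=ray(p,[(480,197),(478,219),(0,195),(234,218)],.138)
print(w.round(4)); 
fit(np.array([(47,-172),(40,-172),(40,-92)])/1e3,w[[0,1,3]])
E
```

```text
[[0.4166 0.1802 0.138 ]
 [0.4103 0.183  0.138 ]
 [0.4778 0.3155 0.138 ]
 [0.4414 0.2522 0.138 ]]
origin [0.4436 0.355 ] yaw -24.15 res mm [[-0.5, -1.4], [-0.5, -1.2], [1.0, 2.6]]
```

Request:
carry_out(
  steps=[
    [-0.4, 0, 0, 0, 0, 0, 0],
    [-0.8, 0, 0, 0, 0, 0, 0],
    [-1.1, 0, 0, 0, 0, 0, 0],
    [-1.4, 0, 0, 0, 0, 0, 0],
    [-1.6, 0, 0, 0, 0, 0, 0],
    [-1.6, 0, 0, 0, 0, 0, 0],
  ],
)

```text
t: 6.7
tcp_pos: [0.3998, 0.2562, 0.1321]
orientation: [1.708, -2.629, 0.007]
force: [-2.7, -8.7, 7.1]
width: 0.0
```

```bash
python3 - <<'E'
from h import *
s,p,R=st();print("along y",s["force"]@np.array([.4067,.9135,0]))
lm(ctrl.get_image("scene"),["pivot_pin","mould"])
E
```

```text
t 6.7 tcp [0.3998 0.2562 0.1321] phi -113.99 tilt [ 0.008 -0.   ] F [-2.7 -8.7  7.1] w 0.0 q [ 0.99  0.15 -0.57  0.   -0.86  0.16]
along y -9.016447026322531
pivot_pin []
mould [([0.4479, 0.3594, 0.0689], 0.68)]
```

Request:
carry_out(
  steps=[
    [-0.5, 0, 0, 0, 0, 0, 0],
    [-0.8, 0, 0, 0, 0, 0, 0],
    [-1.0, 0, 0, 0, 0, 0, 0],
    [-1.0, 0, 0, 0, 0, 0, 0],
  ],
)

```text
t: 7.25
tcp_pos: [0.4026, 0.2625, 0.1318]
orientation: [1.704, -2.625, 0.012]
force: [-4.5, -8.9, 9.1]
width: 0.0004
```

```bash
python3 - <<'E'
from h import *
s,p,R=st();print("along y",s["force"]@np.array([.4067,.9135,0]))
lm(ctrl.get_image("scene"),["pivot_pin","mould"]);lm(ctrl.get_image("side"),["pivot_pin","mould"])
E
```

```text
t 7.25 tcp [0.4026 0.2625 0.1318] phi -114.02 tilt [0.014 0.   ] F [-4.5 -8.9  9.1] w 0.0004 q [ 0.99  0.16 -0.56  0.   -0.87  0.16]
along y -9.97803523570738
pivot_pin [([0.4353, 0.5528, 0.0003], 0.71)]
mould [([0.4496, 0.3623, 0.0734], 0.92)]
pivot_pin [([0.448, 0.3668, 0.0658], 0.8)]
mould [([0.4492, 0.3614, 0.0672], 0.65)]
```

Request:
carry_out(
  steps=[
    [-0.5, 0, 0, 0, 0, 0, 0],
    [-0.8, 0, 0, 0, 0, 0, 0],
    [-1.0, 0, 0, 0, 0, 0, 0],
    [-1.1, 0, 0, 0, 0, 0, 0],
    [-1.1, 0, 0, 0, 0, 0, 0],
  ],
)

```text
t: 8.05
tcp_pos: [0.4054, 0.2688, 0.1313]
orientation: [1.699, -2.62, 0.017]
force: [-6.3, -13.2, 11.9]
width: -0.0002
```

```bash
python3 - <<'E'
from h import *
s,p,R=st();print("along y",s["force"]@np.array([.4067,.9135,0]))
lm(ctrl.get_image("scene"),["pivot_pin","mould"]);lm(ctrl.get_image("side"),["pivot_pin","mould"])
E
```

```text
t 8.05 tcp [0.4054 0.2688 0.1313] phi -114.07 tilt [0.022 0.001] F [ -6.3 -13.2  11.9] w -0.0002 q [ 0.99  0.17 -0.54  0.   -0.88  0.16]
along y -14.561515988346935
pivot_pin [([0.4478, 0.3653, 0.066], 0.94)]
mould [([0.4519, 0.3693, 0.07], 0.6)]
pivot_pin [([0.4473, 0.3665, 0.0665], 0.9)]
mould [([0.4485, 0.3701, 0.0659], 0.88)]
```

Request:
carry_out(
  steps=[
    [-0.5, 0, 0, 0, 0, 0, 0],
    [-0.9, 0, 0, 0, 0, 0, 0],
    [-0.9, 0, 0, 0, 0, 0, 0],
  ],
)

```text
t: 8.65
tcp_pos: [0.4056, 0.2692, 0.1307]
orientation: [1.69, -2.609, 0.029]
force: [-11.7, -26.6, 26.1]
width: -0.0001
```

```bash
python3 - <<'E'
from h import *
s,p,R=st();print("along y",s["force"]@np.array([.4067,.9135,0]))
for n in("scene","side"):
    q=ctrl.get_image(n);lm(q,["pivot_pin","mould"])
i=q["pixels"][:,:,::-1][210:330,230:390];cv2.imwrite("pics/s5.png",cv2.resize(i,(800,600),interpolation=cv2.INTER_CUBIC))
E
```

```text
t 8.65 tcp [0.4056 0.2692 0.1307] phi -114.14 tilt [0.038 0.003] F [-11.7 -26.6  26.1] w -0.0001 q [ 0.99  0.18 -0.53  0.   -0.89  0.15]
along y -29.061019031436622
pivot_pin [([0.4496, 0.3638, 0.0671], 0.78)]
mould [([0.4507, 0.3691, 0.0675], 0.82)]
pivot_pin [([0.4494, 0.3638, 0.0638], 0.6)]
mould [([0.4508, 0.3689, 0.0654], 0.76)]
```

View pics/s5.png

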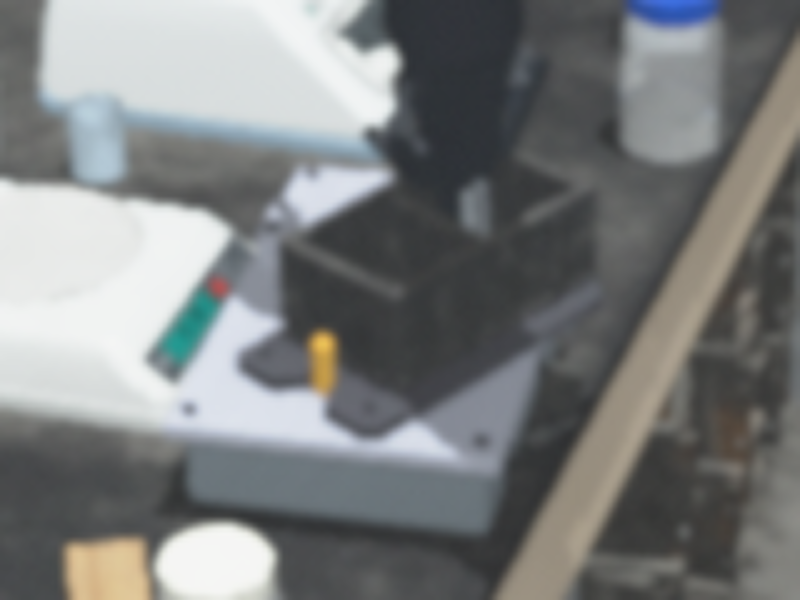

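Request:
carry_out(
  steps=[
    [0.8, 0, 0, 0, 0, 0, 0],
    [2, 0, 0, 0, 0, 0, 0],
    [2.4, 0, 0, 0, 0, 0, 0],
    [2.4, 0, 0, 0, 0, 0, 0],
  ],
)

```text
t: 9.35
tcp_pos: [0.3958, 0.2474, 0.1318]
orientation: [1.69, -2.611, 0.027]
force: [0.1, -0.8, 0.8]
width: -0.0001
```

```bash
cat > arc.py <<'E'
from h import *
P=np.array([.449,.367])
def pose(xl,yl,yaw,z):
    c,s=np.cos(np.radians(yaw)),np.sin(np.radians(yaw))
    return np.r_[P+[c*xl-s*yl,s*xl+c*yl],z],yaw-90
E
python3 - <<'E'
from arc import *
rel(*pose(.010,-.132,-24,.110))
rel(*pose(.022,-.132,-24,.110))
E
```

```text
t 9.35 tcp [0.3958 0.2474 0.1318] phi -114.16 tilt [0.036 0.002] F [ 0.1 -0.8  0.8] w -0.0001 q [ 0.98  0.15 -0.57  0.   -0.88  0.16]
[0.40444622 0.24234463 0.11      ] -114 shift cm [ 0.02 -1.    2.18] turn [ 0.0025 -0.036  -0.0028]
t 9.35 tcp [0.3958 0.2474 0.1318] phi -114.16 tilt [0.036 0.002] F [ 0.1 -0.8  0.8] w -0.0001 q [ 0.98  0.15 -0.57  0.   -0.88  0.16]
[0.41540876 0.23746379 0.11      ] -114 shift cm [ 0.02 -2.2   2.18] turn [ 0.0025 -0.036  -0.0028]
```

Request:
carry_out(
  steps=[
    [0, -1, 0, 0, -0.036, 0, 0],
    [0, -1, 1.2, 0, -0.036, 0, 0],
    [0, -1.4, 2.2, 0, -0.036, 0, 0],
    [0, -2, 2.2, 0, -0.036, 0, 0],
    [0, -2, 2.2, 0, -0.036, 0, 0],
    [0, -2, 2.2, 0, -0.036, 0, 0],
  ],
)

```text
t: 9.95
tcp_pos: [0.4139, 0.2385, 0.1098]
orientation: [1.706, -2.636, -0.003]
force: [-0.3, -0.7, -0.7]
width: 0.0002
```

```bash
python3 - <<'E'
from arc import *
for yw,xl in ((-24,.029),(-20,.029),(-16,.029),(-12,.029),(-8,.029),(-4,.029),(0,.029)): rel(*pose(xl,-.131,yw,.110))
E
```

```text
t 9.95 tcp [0.4139 0.2385 0.1098] phi -114.18 tilt [0.001 0.002] F [-0.3 -0.7 -0.7] w 0.0002 q [ 0.93  0.18 -0.6  -0.   -0.8   0.22]
[0.42221032 0.23553018 0.11      ] -114 shift cm [-0.07 -0.88 -0.02] turn [ 0.0025 -0.0005 -0.0031]
t 9.95 tcp [0.4139 0.2385 0.1098] phi -114.18 tilt [0.001 0.002] F [-0.3 -0.7 -0.7] w 0.0002 q [ 0.93  0.18 -0.6  -0.   -0.8   0.22]
[0.43144645 0.23398168 0.11      ] -110 shift cm [-0.31 -1.79 -0.02] turn [ 0.0025 -0.0004 -0.0729]
t 9.95 tcp [0.4139 0.2385 0.1098] phi -114.18 tilt [0.001 0.002] F [-0.3 -0.7 -0.7] w 0.0002 q [ 0.93  0.18 -0.6  -0.   -0.8   0.22]
[0.4407681  0.23308123 0.11      ] -106 shift cm [-0.61 -2.67 -0.03] turn [ 0.0025 -0.0003 -0.1427]
t 9.95 tcp [0.4139 0.2385 0.1098] phi -114.18 tilt [0.001 0.002] F [-0.3 -0.7 -0.7] w 0.0002 q [ 0.93  0.18 -0.6  -0.   -0.8   0.22]
[0.45012985 0.23283323 0.11      ] -102 shift cm [-0.97 -3.54 -0.03] turn [ 2.500e-03 -2.000e-04 -2.126e-01]
t 9.95 tcp [0.4139 0.2385 0.1098] phi -114.18 tilt [0.001 0.002] F [-0.3 -0.7 -0.7] w 0.0002 q [ 0.93  0.18 -0.6  -0.   -0.8   0.22]
[0.4594861  0.23323886 0.11      ] -98 shift cm [-1.39 -4.37 -0.03] turn [ 2.500e-03 -2.000e-04 -2.824e-01]
t 9.95 tcp [0.4139 0.2385 0.1098] phi -114.18 tilt [0.001 0.002] F [-0.3 -0.7 -0.7] w 0.0002 q [ 0.93  0.18 -0.6  -0.   -0.8   0.22]
[0.46879126 0.23429617 0.11      ] -94 shift cm [-1.86 -5.18 -0.03] turn [ 2.500e-03 -1.000e-04 -3.522e-01]
t 9.95 tcp [0.4139 0.2385 0.1098] phi -114.18 tilt [0.001 0.002] F [-0.3 -0.7 -0.7] w 0.0002 q [ 0.93  0.18 -0.6  -0.   -0.8   0.22]
[0.478 0.236 0.11 ] -90 shift cm [-2.4  -5.95 -0.04] turn [ 0.0025  0.     -0.422 ]
```

Request:
carry_out(
  steps=[
    [-0.1, -0.9, 0, 0, 0, 0, 0],
    [-0.2, -1.35, 0, 0, 0, -0.035, 0],
    [-0.3, -1.8, 0, 0, 0, -0.07, 0],
    [-0.45, -2.25, 0, 0, 0, -0.11, 0],
    [-0.6, -2.65, 0, 0, 0, -0.14, 0],
    [-0.8, -3.1, 0, 0, 0, -0.18, 0],
    [-1, -3.55, 0, 0, 0, -0.21, 0],
    [-1.2, -3.95, 0, 0, 0, -0.25, 0],
    [-1.4, -4.35, 0, 0, 0, -0.28, 0],
    [-1.4, -4.35, 0, 0, 0, -0.28, 0],
  ],
)

```text
t: 10.95
tcp_pos: [0.4594, 0.233, 0.1095]
orientation: [2.057, -2.371, -0.003]
force: [-1.2, -0.8, -1.4]
width: -0.0002
```

```bash
python3 - <<'E'
from arc import *
st();q=ctrl.get_image("scene");lm(q,["pivot_pin","mould","free_end"]);q=ctrl.get_image("side");lm(q,["pivot_pin","mould"])
lm(wrist("w6"),["stop_face","free_end","clamp_axis"])
for yw in (-8,-4,0,4,7,8): rel(*pose(.029,-.131,yw,.110))
E
```

```text
t 10.95 tcp [0.4594 0.233  0.1095] phi -98.14 tilt [0.001 0.003] F [-1.2 -0.8 -1.4] w -0.0002 q [ 0.85  0.24 -0.52 -0.   -0.82  0.58]
pivot_pin [([0.4462, 0.365, 0.0649], 0.57)]
mould [([0.4482, 0.3684, 0.07], 0.78)]
free_end [([0.4275, 0.1898, 0.0649], 0.77)]
pivot_pin [([0.4505, 0.366, 0.0624], 0.82)]
mould []
stop_face [([0.525, 0.2328, 0.0638], 0.61)]
free_end []
clamp_axis [([0.4785, 0.16, 0.1015], 0.8)]
t 11.5 tcp [0.4595 0.2336 0.1099] phi -98.13 tilt [-0.001  0.002] F [-0.5  0.8  0.3] w 0.0001 q [ 0.85  0.24 -0.52 -0.   -0.82  0.58]
[0.4594861  0.23323886 0.11      ] -98 shift cm [ 0.04 -0.01 -0.01] turn [ 0.0021  0.0006 -0.0023]
t 11.5 tcp [0.4595 0.2336 0.1099] phi -98.13 tilt [-0.001  0.002] F [-0.5  0.8  0.3] w 0.0001 q [ 0.85  0.24 -0.52 -0.   -0.82  0.58]
[0.46879126 0.23429617 0.11      ] -94 shift cm [-0.2  -0.91 -0.01] turn [ 0.0021  0.0006 -0.0721]
t 11.5 tcp [0.4595 0.2336 0.1099] phi -98.13 tilt [-0.001  0.002] F [-0.5  0.8  0.3] w 0.0001 q [ 0.85  0.24 -0.52 -0.   -0.82  0.58]
[0.478 0.236 0.11 ] -90 shift cm [-0.5  -1.8  -0.02] turn [ 0.002   0.0007 -0.1419]
t 11.5 tcp [0.4595 0.2336 0.1099] phi -98.13 tilt [-0.001  0.002] F [-0.5  0.8  0.3] w 0.0001 q [ 0.85  0.24 -0.52 -0.   -0.82  0.58]
[0.48706746 0.23834205 0.11      ] -86 shift cm [-0.86 -2.66 -0.02] turn [ 0.002   0.0008 -0.2117]
t 11.5 tcp [0.4595 0.2336 0.1099] phi -98.13 tilt [-0.001  0.002] F [-0.5  0.8  0.3] w 0.0001 q [ 0.85  0.24 -0.52 -0.   -0.82  0.58]
[0.49374872 0.24051067 0.11      ] -83 shift cm [-1.17 -3.3  -0.02] turn [ 0.002   0.0008 -0.2641]
t 11.5 tcp [0.4595 0.2336 0.1099] phi -98.13 tilt [-0.001  0.002] F [-0.5  0.8  0.3] w 0.0001 q [ 0.85  0.24 -0.52 -0.   -0.82  0.58]
[0.49594945 0.2413109  0.11      ] -82 shift cm [-1.28 -3.5  -0.02] turn [ 0.002   0.0009 -0.2815]
```

View pics/w6.png

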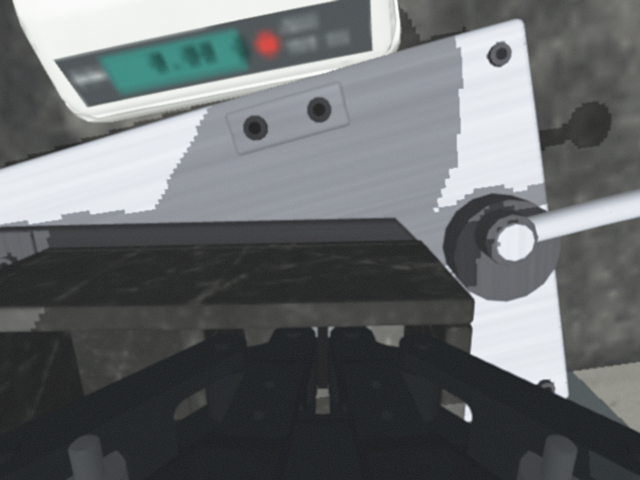

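Request:
carry_out(
  steps=[
    [-0.15, -0.45, 0, 0, 0, -0.035, 0],
    [-0.3, -0.9, 0, 0, 0, -0.07, 0],
    [-0.45, -1.35, 0, 0, 0, -0.105, 0],
    [-0.6, -1.8, 0, 0, 0, -0.14, 0],
    [-0.75, -2.2, 0, 0, 0, -0.175, 0],
    [-0.95, -2.6, 0, 0, 0, -0.21, 0],
    [-1.1, -2.95, 0, 0, 0, -0.24, 0],
    [-1.25, -3.2, 0, 0, 0, -0.262, 0],
    [-1.25, -3.2, 0, 0, 0, -0.262, 0],
  ],
)

```text
t: 12.4
tcp_pos: [0.4927, 0.2413, 0.1094]
orientation: [2.35, -2.083, -0.004]
force: [-2.4, -1.4, -1.5]
width: 0.0001
```

```bash
python3 - <<'E'
from arc import *
st();q=ctrl.get_image("scene");lm(q,["pivot_pin","mould","free_end"])
lm(wrist("w7"),["stop_face","free_end","clamp_axis","lever_knob"])
E
```

```text
t 12.4 tcp [0.4927 0.2413 0.1094] phi -83.12 tilt [-0.001  0.003] F [-2.4 -1.4 -1.5] w 0.0001 q [ 0.81  0.29 -0.44 -0.   -0.84  0.88]
pivot_pin [([0.4501, 0.365, 0.0673], 0.57)]
mould [([0.4518, 0.3659, 0.0682], 0.93)]
free_end [([0.4749, 0.1855, 0.0681], 0.96)]
stop_face [([0.5222, 0.2348, 0.0635], 0.6)]
free_end []
clamp_axis [([0.4793, 0.1611, 0.1014], 0.71)]
lever_knob []
```

View pics/w7.png

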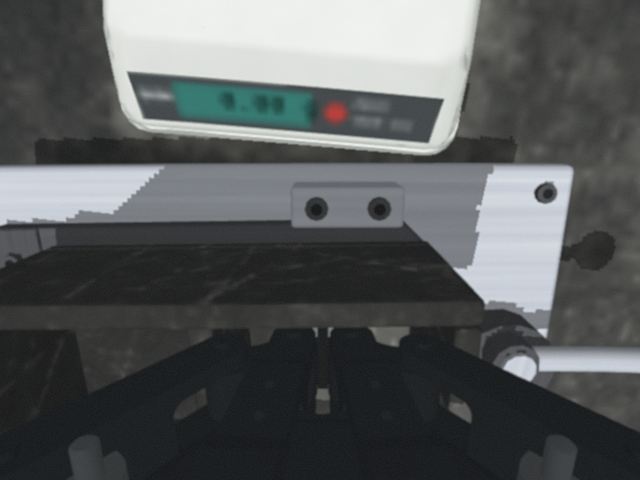

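Request:
carry_out(
  steps=[
    [-0.05, -0.3, 0, 0, 0, 0, 0],
    [-0.1, -0.5, 0, 0, 0, 0, 0],
    [-0.1, -0.6, 0, 0, 0, 0, 0],
    [-0.1, -0.6, 0, 0, 0, 0, 0],
  ],
)

```text
t: 13.25
tcp_pos: [0.4973, 0.2426, 0.1098]
orientation: [2.348, -2.083, -0.005]
force: [-10.5, -1.2, 5.2]
width: -0.0002
```

```bash
python3 - <<'E'
from arc import *
st()
E
```

```text
t 13.25 tcp [0.4973 0.2426 0.1098] phi -83.14 tilt [-0.     0.004] F [-10.5  -1.2   5.2] w -0.0002 q [ 0.81  0.29 -0.43 -0.   -0.85  0.89]
```

Request:
carry_out(
  steps=[
    [0, 1, 0, 0, 0, 0, 0],
    [0, 1.8, 0, 0, 0, 0, 0],
    [0, 1.8, -4, 0, 0, 0, 0],
    [0, 1.8, -8.5, 0, 0, 0, 0],
    [0, 1.8, -13, 0, 0, 0, 0],
    [4, 1.8, -17, 0, 0, 0, 0],
    [8, 1.8, -17, 0, 0, 0, 0],
    [8, 1.8, -17, 0, 0, 0, 0],
    [8, 1.8, -17, 0, 0, 0, 0],
  ],
)

```text
t: 14.15
tcp_pos: [0.4899, 0.1605, 0.2807]
orientation: [2.348, -2.086, -0.004]
force: [0.2, 0.3, -0.7]
width: 0.0003
```

```bash
cat > lev.py <<'E'
from h import *
A=np.array([.4765,.162])
def lp(a,n,z,r=.058):
    t=np.radians(a);u=np.array([np.cos(t),np.sin(t)]);v=np.array([-u[1],u[0]])
    return np.r_[A+r*u+n*v,z],a
E
python3 - <<'E'
from lev import *
p=wrist("w8");lm(p,["pivot_pin","stop_face","mould","free_end","clamp_axis","lever_knob"])
q=ctrl.get_image("scene");lm(q,["pivot_pin","stop_face","mould","free_end","clamp_axis","lever_knob"])
rel(*lp(-83,.035,.16))
E
```

```text
pivot_pin []
stop_face [([0.5259, 0.2332, 0.062], 0.97)]
mould [([0.4466, 0.3621, 0.0666], 0.76)]
free_end [([0.4724, 0.1877, 0.0678], 0.74)]
clamp_axis [([0.477, 0.1619, 0.1024], 0.58)]
lever_knob [([0.489, 0.0716, 0.0984], 0.57)]
pivot_pin [([0.4488, 0.368, 0.0645], 0.84)]
stop_face []
mould [([0.4551, 0.3657, 0.0668], 0.72)]
free_end [([0.4735, 0.1869, 0.0683], 0.74)]
clamp_axis [([0.4787, 0.1651, 0.0998], 0.5)]
lever_knob [([0.4877, 0.0697, 0.0977], 0.55)]
t 14.85 tcp [0.4897 0.1612 0.2798] phi -83.14 tilt [-0.     0.005] F [ 0.5 -0.1 -0.2] w -0.0001 q [ 0.7   0.08 -0.28 -0.   -1.22  0.99]
[0.51830754 0.10869775 0.16      ] -83 shift cm [ 5.55 -2.27 11.96] turn [ 0.0046  0.0002 -0.0024]
```

View pics/w8.png

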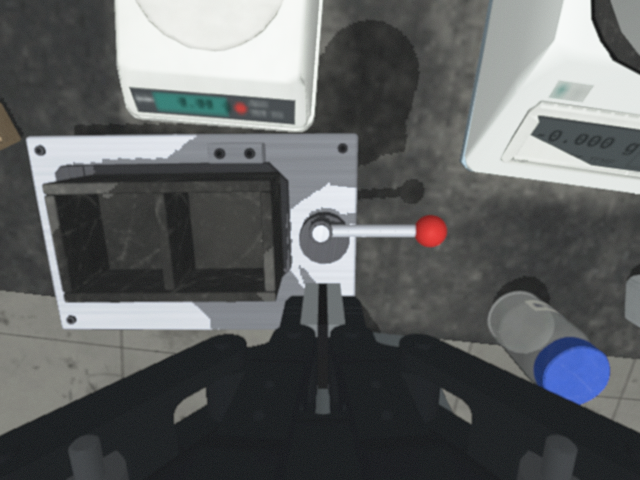

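```bash
python3 - <<'E'
from h import *
p=wrist(None)
i=p["pixels"][:,:,::-1][110:340,10:370];cv2.imwrite("pics/w9.png",cv2.resize(i,(800,511),interpolation=cv2.INTER_CUBIC))
E
```

```text
(no output)
```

View pics/w9.png

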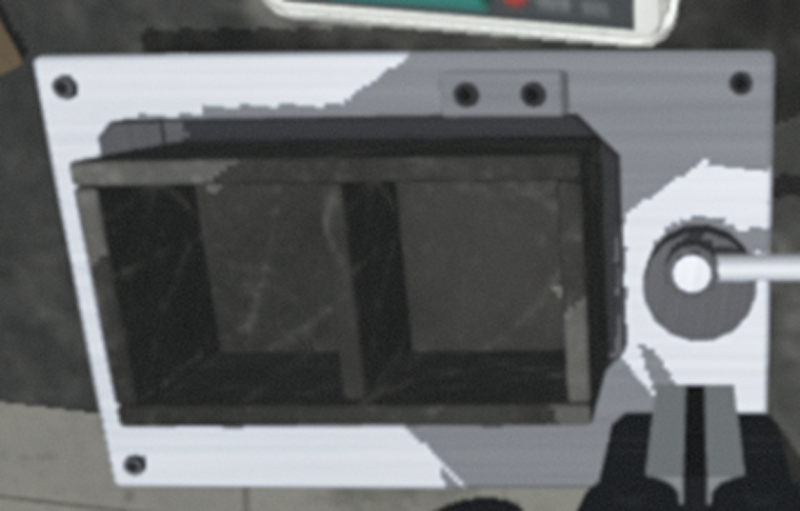

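```bash
python3 - <<'E'
from h import *
p=wrist(None)
c=lambda l:[(10+x/2.222,110+y/2.222) for x,y in l]
fit(np.array([(47,-12),(-43,-12),(47,-172),(-43,-172)])/1e3,ray(p,c([(72,163),(121,422),(583,155),(592,422)]),.138))
fit(np.array([(78,45),(-105,45),(78,-240)])/1e3,ray(p,c([(35,57),(115,485),(775,51)]),.066))
a=ray(p,c([(125,121),(575,115)]),.076);b=ray(p,c([(443,116),(566,115)]),.076)
an=lambda w:np.degrees(np.arctan2(*(w[0]-w[1])[:2])); print(an(a),an(b),a,b)
print("hub",ray(p,c([(693,272)]),.105),"knob",ray(p,[(431,231)],.1))
E
```

```text
origin [0.4519 0.3628] yaw 7.21 res mm [[1.6, 1.1], [-1.6, 0.5], [1.0, -0.4], [-1.0, -1.2]]
origin [0.4513 0.3657] yaw 6.85 res mm [[0.9, 1.4], [-1.5, 0.4], [0.6, -1.8]]
-7.332042071549332 -7.152989441007485 [[0.50353088 0.37797306 0.076     ]
 [0.52517874 0.20973168 0.076     ]] [[0.51908635 0.25847087 0.076     ]
 [0.52478674 0.21304792 0.076     ]]
hub [[0.47815884 0.16001294 0.105     ]] knob [[0.48844488 0.07335988 0.1       ]]
```

Request:
carry_out(
  steps=[
    [3, -1.5, 3, 0, 0, 0, 0],
    [5.5, -2.4, 7, 0, 0, 0, 0],
    [5.5, -2.4, 12, 0, 0, 0, 0],
    [5.5, -2.4, 16, 0, 0, 0, 0],
    [5.5, -2.4, 17.8, 0, 0, 0, 0],
    [5.5, -2.4, 17.8, 0, 0, 0, 0],
    [5.5, -2.4, 17.8, 0, 0, 0, 0],
  ],
)

```text
t: 15.65
tcp_pos: [0.5198, 0.1094, 0.1022]
orientation: [2.348, -2.082, -0.004]
force: [1.3, 0.1, 0.1]
width: 0.0001
```

```bash
sed -i 's/\.4765/.4775/' lev.py; python3 - <<'E'
from lev import *
st()
for a in (-83,-93,-103,-113,-123): rel(*lp(a,.014,.101))
E
```

```text
t 15.65 tcp [0.5198 0.1094 0.1022] phi -83.13 tilt [0.    0.004] F [1.3 0.1 0.1] w 0.0001 q [ 0.58  0.27 -0.49 -0.   -0.81  1.12]
t 15.65 tcp [0.5198 0.1094 0.1022] phi -83.13 tilt [0.    0.004] F [1.3 0.1 0.1] w 0.0001 q [ 0.58  0.27 -0.49 -0.   -0.81  1.12]
[0.49846407 0.10613849 0.101     ] -83 shift cm [0.07 2.16 0.13] turn [ 0.0043 -0.     -0.0023]
t 15.65 tcp [0.5198 0.1094 0.1022] phi -83.13 tilt [0.    0.004] F [1.3 0.1 0.1] w 0.0001 q [ 0.58  0.27 -0.49 -0.   -0.81  1.12]
[0.48844533 0.10334678 0.101     ] -93 shift cm [0.23 3.18 0.13] turn [ 0.0043 -0.0004  0.1723]
t 15.65 tcp [0.5198 0.1094 0.1022] phi -83.13 tilt [0.    0.004] F [1.3 0.1 0.1] w 0.0001 q [ 0.58  0.27 -0.49 -0.   -0.81  1.12]
[0.47809402 0.10233722 0.101     ] -103 shift cm [0.21 4.22 0.14] turn [ 0.0043 -0.0008  0.3468]
t 15.65 tcp [0.5198 0.1094 0.1022] phi -83.13 tilt [0.    0.004] F [1.3 0.1 0.1] w 0.0001 q [ 0.58  0.27 -0.49 -0.   -0.81  1.12]
[0.46772466 0.10314048 0.101     ] -113 shift cm [0.   5.24 0.14] turn [ 0.0042 -0.0012  0.5213]
t 15.65 tcp [0.5198 0.1094 0.1022] phi -83.13 tilt [0.    0.004] F [1.3 0.1 0.1] w 0.0001 q [ 0.58  0.27 -0.49 -0.   -0.81  1.12]
[0.45765232 0.10573216 0.101     ] -123 shift cm [-0.38  6.21  0.15] turn [ 0.0041 -0.0015  0.6959]
```

Request:
carry_out(
  steps=[
    [0, 1.2, 0, 0, 0, 0, 0],
    [0.1, 2.1, 0, 0, 0, 0, 0],
    [0.15, 2.65, 0, 0, 0, 0.085, 0],
    [0.2, 3.2, 0, 0, 0, 0.17, 0],
    [0.2, 3.7, 0, 0, 0, 0.26, 0],
    [0.2, 4.2, 0, 0, 0, 0.345, 0],
    [0.1, 4.7, 0, 0, 0, 0.43, 0],
    [0, 5.2, 0, 0, 0, 0.52, 0],
    [-0.2, 5.7, 0, 0, 0, 0.61, 0],
    [-0.4, 6.2, 0, 0, 0, 0.695, 0],
  ],
)

```text
t: 16.65
tcp_pos: [0.4577, 0.1059, 0.1039]
orientation: [1.495, -2.761, -0.002]
force: [2.5, -2.8, -0.6]
width: -0.0001
```

```bash
python3 - <<'E'
from lev import *
lm(ctrl.get_image("scene"),["mould","free_end","clamp_axis","lever_knob"])
for a in (-123,-133,-143,-153,-163,-173): rel(*lp(a,.014,.101))
E
```

```text
mould [([0.4512, 0.3648, 0.0711], 0.86)]
free_end []
clamp_axis [([0.477, 0.1604, 0.1029], 0.77)]
lever_knob [([0.4273, 0.0881, 0.096], 0.61)]
t 16.9 tcp [0.4578 0.1061 0.1031] phi -122.8 tilt [0.002 0.003] F [ 0.2  0.3 -0.4] w -0.0001 q [ 0.65  0.18 -0.62 -0.   -0.78  0.35]
[0.45765232 0.10573216 0.101     ] -123 shift cm [ 0.04 -0.01  0.21] turn [ 0.003  -0.0016  0.0035]
t 16.9 tcp [0.4578 0.1061 0.1031] phi -122.8 tilt [0.002 0.003] F [ 0.2  0.3 -0.4] w -0.0001 q [ 0.65  0.18 -0.62 -0.   -0.78  0.35]
[0.44818305 0.11003351 0.101     ] -133 shift cm [0.19 1.01 0.22] turn [ 0.0028 -0.0019  0.178 ]
t 16.9 tcp [0.4578 0.1061 0.1031] phi -122.8 tilt [0.002 0.003] F [ 0.2  0.3 -0.4] w -0.0001 q [ 0.65  0.18 -0.62 -0.   -0.78  0.35]
[0.43960455 0.11591383 0.101     ] -143 shift cm [0.16 2.05 0.22] turn [ 0.0027 -0.0021  0.3525]
t 16.9 tcp [0.4578 0.1061 0.1031] phi -122.8 tilt [0.002 0.003] F [ 0.2  0.3 -0.4] w -0.0001 q [ 0.65  0.18 -0.62 -0.   -0.78  0.35]
[0.43217749 0.12319446 0.101     ] -153 shift cm [-0.05  3.07  0.22] turn [ 0.0025 -0.0023  0.5271]
t 16.9 tcp [0.4578 0.1061 0.1031] phi -122.8 tilt [0.002 0.003] F [ 0.2  0.3 -0.4] w -0.0001 q [ 0.65  0.18 -0.62 -0.   -0.78  0.35]
[0.42612753 0.13165417 0.101     ] -163 shift cm [-0.43  4.04  0.23] turn [ 0.0023 -0.0026  0.7016]
t 16.9 tcp [0.4578 0.1061 0.1031] phi -122.8 tilt [0.002 0.003] F [ 0.2  0.3 -0.4] w -0.0001 q [ 0.65  0.18 -0.62 -0.   -0.78  0.35]
[0.42163849 0.14103593 0.101     ] -173 shift cm [-0.98  4.93  0.23] turn [ 0.0021 -0.0028  0.8761]
```

Request:
carry_out(
  steps=[
    [0.1, 0.5, 0, 0, 0, 0.09, 0],
    [0.2, 1.0, 0.1, 0, 0, 0.175, 0],
    [0.2, 1.55, 0.1, 0, 0, 0.265, 0],
    [0.15, 2.05, 0.1, 0, 0, 0.35, 0],
    [0.05, 2.55, 0.1, 0, 0, 0.44, 0],
    [-0.05, 3.05, 0.1, 0, 0, 0.525, 0],
    [-0.25, 3.55, 0.1, 0, 0, 0.615, 0],
    [-0.45, 4.05, 0.1, 0, 0, 0.7, 0],
    [-0.7, 4.5, 0.1, 0, 0, 0.79, 0],
    [-0.7, 4.5, 0.1, 0, 0, 0.79, 0],
  ],
)

```text
t: 17.9
tcp_pos: [0.4246, 0.1356, 0.103]
orientation: [0.326, -3.123, 0.002]
force: [5.2, -6.8, 3.6]
width: -0.0001
```

```bash
python3 - <<'E'
from lev import *
lm(ctrl.get_image("scene"),["mould","free_end","clamp_axis","lever_knob"])
for a,n in ((-168,.014),(-173,.014),(-175,.012),(-177,.008)): rel(*lp(a,n,.101))
E
```

```text
mould [([0.4538, 0.37, 0.0721], 0.72)]
free_end [([0.4724, 0.1904, 0.0679], 0.75)]
clamp_axis [([0.4777, 0.1632, 0.1045], 0.45)]
lever_knob [([0.3898, 0.145, 0.0969], 0.45)]
t 18.15 tcp [0.4246 0.1357 0.103 ] phi -167.93 tilt [ 0.002 -0.   ] F [ 5.  -6.9  4.5] w 0.0003 q [ 0.75  0.14 -0.67 -0.   -0.76 -0.54]
[0.4236782  0.13624706 0.101     ] -168 shift cm [0.08 0.07 0.2 ] turn [-0.0003 -0.0022  0.0012]
t 18.15 tcp [0.4246 0.1357 0.103 ] phi -167.93 tilt [ 0.002 -0.   ] F [ 5.  -6.9  4.5] w 0.0003 q [ 0.75  0.14 -0.67 -0.   -0.76 -0.54]
[0.42163849 0.14103593 0.101     ] -173 shift cm [0.18 0.58 0.2 ] turn [-0.0004 -0.0022  0.0884]
t 18.15 tcp [0.4246 0.1357 0.103 ] phi -167.93 tilt [ 0.002 -0.   ] F [ 5.  -6.9  4.5] w 0.0003 q [ 0.75  0.14 -0.67 -0.   -0.76 -0.54]
[0.42076658 0.14499063 0.101     ] -175 shift cm [0.18 0.99 0.2 ] turn [-0.0004 -0.0022  0.1233]
t 18.15 tcp [0.4246 0.1357 0.103 ] phi -167.93 tilt [ 0.002 -0.   ] F [ 5.  -6.9  4.5] w 0.0003 q [ 0.75  0.14 -0.67 -0.   -0.76 -0.54]
[0.41999817 0.15097548 0.101     ] -177 shift cm [0.13 1.59 0.2 ] turn [-0.0004 -0.0021  0.1582]
```

Request:
carry_out(
  steps=[
    [0.1, 0.4, 0, 0, 0, 0.05, 0],
    [0.15, 0.8, 0, 0, 0, 0.088, 0],
    [0.15, 1.2, 0, 0, 0, 0.088, 0],
    [0.15, 1.4, 0, 0, 0, 0.088, 0],
    [0.15, 1.4, 0, 0, 0, 0.088, 0],
  ],
)

```text
t: 18.65
tcp_pos: [0.422, 0.14, 0.1033]
orientation: [0.198, -3.132, 0.026]
force: [41.0, -57.2, -1.6]
width: 0.0002
```

```bash
python3 - <<'E'
from lev import *
st();lm(ctrl.get_image("scene"),["mould","free_end","clamp_axis","lever_knob"])
E
```

```text
t 18.65 tcp [0.422  0.14   0.1033] phi -172.75 tilt [ 0.004 -0.016] F [ 41.  -57.2  -1.6] w 0.0002 q [ 0.78  0.14 -0.67  0.01 -0.77 -0.66]
mould [([0.4516, 0.3683, 0.0705], 0.57)]
free_end [([0.4703, 0.1923, 0.0664], 0.76)]
clamp_axis [([0.4801, 0.1649, 0.1027], 0.51)]
lever_knob [([0.3913, 0.1493, 0.0981], 0.52)]
```

Request:
carry_out(
  steps=[
    [0, -1, 0, 0, 0, 0, 0],
    [0, -2.5, 0, 0, 0, 0, 0],
    [0, -2.5, -3, 0, 0, 0, 0],
    [0, -2.5, -8, 0, 0, 0, 0],
    [0, -2.5, -13, 0, 0, 0, 0],
    [0, -2.5, -18, 0, 0, 0, 0],
    [0, -2.5, -18, 0, 0, 0, 0],
    [0, -2.5, -18, 0, 0, 0, 0],
  ],
)

```text
t: 19.7
tcp_pos: [0.4258, 0.1184, 0.2849]
orientation: [0.199, -3.134, 0.021]
force: [-0.9, -0.9, -0.8]
width: -0.0001
```

```bash
python3 - <<'E'
from lev import *
st();L=["pivot_pin","stop_face","mould","free_end","clamp_axis","lever_knob","jar","bottle","white_jar"]
for n in("scene","side"): lm(ctrl.get_image(n),L)
p=wrist("w10");lm(p,L)
m=ctrl.silhouettes(p,"lever_knob")
k=[d for d in m if d["score"]>.3][:1]
for d in k: v,u=np.nonzero(d["mask"]);print(u.mean(),v.mean(),len(u))
g=cv2.cvtColor(p["pixels"],cv2.COLOR_RGB2HSV);r=((g[...,0]<6)|(g[...,0]>174))&(g[...,1]>170)&(g[...,2]>90)
n,lab,stt,cen=cv2.connectedComponentsWithStats(r.astype(np.uint8))
for i in range(1,n):
    if stt[i,4]>80: print(stt[i],ray(p,[cen[i]],.1).round(4))
E
```

```text
t 19.7 tcp [0.4258 0.1184 0.2849] phi -172.72 tilt [ 0.002 -0.014] F [-0.9 -0.9 -0.8] w -0.0001 q [ 0.73 -0.06 -0.41  0.01 -1.23 -0.61]
pivot_pin [([0.4506, 0.3649, 0.0648], 0.57)]
stop_face []
mould [([0.453, 0.3689, 0.0702], 0.66)]
free_end [([0.4714, 0.1927, 0.068], 0.72)]
clamp_axis [([0.4783, 0.1654, 0.1017], 0.51)]
lever_knob [([0.3888, 0.1477, 0.0983], 0.61)]
jar [([0.3802, -0.0755, -0.0032], 0.6)]
bottle [([0.4186, -0.2181, 0.0033], 0.88)]
white_jar [([0.4328, 0.552, -0.0019], 0.62)]
pivot_pin [([0.4469, 0.3639, 0.063], 0.61)]
stop_face [([0.5232, 0.2369, 0.0648], 0.8)]
mould [([0.4512, 0.3669, 0.0632], 0.56)]
free_end [([0.4717, 0.1931, 0.0605], 0.95)]
clamp_axis []
lever_knob [([0.389, 0.1489, 0.0978], 0.69)]
jar [([0.3814, -0.0712, 0.0009], 0.92)]
bottle []
white_jar [([0.4318, 0.5566, -0.0055], 0.95)]
pivot_pin []
stop_face [([0.5268, 0.2352, 0.0605], 0.73)]
mould []
free_end [([0.4718, 0.1953, 0.069], 0.75)]
clamp_axis [([0.4772, 0.1571, 0.104], 0.75)]
lever_knob [([0.3878, 0.1474, 0.0991], 0.6)]
jar [([0.3802, -0.071, -0.002], 0.56)]
bottle []
white_jar []
[347 250  29  29 656] [[0.3884 0.1499 0.1   ]]
```

```bash
python3 - <<'E'
from lev import *
rel([.46,.20,.285],-83)
E
```

```text
t 21.25 tcp [0.4255 0.118  0.2836] phi -172.8 tilt [ 0.004 -0.016] F [ 0.  -0.7 -0. ] w -0.0 q [ 0.73 -0.06 -0.41  0.01 -1.23 -0.61]
[0.46, 0.2, 0.285] -83 shift cm [-4.45  7.7  -0.28] turn [-0.009  -0.0158 -1.5673]
```

Request:
carry_out(
  steps=[
    [-2, 4, -0.3, 0, 0, -0.3, 0],
    [-4.4, 7.7, -0.3, 0, -0.016, -1.567, 0],
    [-4.4, 7.7, -0.3, 0, -0.016, -1.567, 0],
    [-4.4, 7.7, -0.3, 0, -0.016, -1.567, 0],
    [-4.4, 7.7, -0.3, 0, -0.016, -1.567, 0],
    [-4.4, 7.7, -0.3, 0, -0.016, -1.567, 0],
    [-4.4, 7.7, -0.3, 0, -0.016, -1.567, 0],
    [-4.4, 7.7, -0.3, 0, -0.016, -1.567, 0],
    [-4.4, 7.7, -0.3, 0, -0.016, -1.567, 0],
    [-4.4, 7.7, -0.3, 0, -0.016, -1.567, 0],
  ],
)

```text
t: 22.25
tcp_pos: [0.4596, 0.2, 0.2851]
orientation: [-2.288, 2.152, -0.013]
force: [0.4, 0.2, -0.3]
width: -0.0
```

Request:
carry_out(
  steps=[
    [0, 0, 0, 0, 0, -0.15, 0],
    [0, 0, 0, 0, 0, -0.2, 0],
    [0, 0, 0, 0, 0, -0.2, 0],
    [0, 0, 0, 0, 0, -0.2, 0],
  ],
)

```text
t: 22.65
tcp_pos: [0.4596, 0.2, 0.2851]
orientation: [2.489, -1.916, 0.013]
force: [0.1, -0.4, 0.2]
width: 0.0003
```

```bash
python3 - <<'E'
from lev import *
st();p=wrist("w11");lm(p,["pivot_pin","stop_face","mould","free_end","lever_knob"])
m=ctrl.silhouettes(p,"mould")[0];M=m["mask"];print(m["score"],M.sum())
us=np.arange(0,640);top=[(u,np.nonzero(M[:,u])[0][0]) for u in us if M[:,u].sum()>40]
print(top[::12])
g=cv2.cvtColor(p["pixels"],cv2.COLOR_RGB2GRAY)
lsd=cv2.createLineSegmentDetector().detect(g)[0][:,0]
for l in lsd:
    if np.hypot(l[2]-l[0],l[3]-l[1])>60 and abs(l[3]-l[1])<.15*abs(l[2]-l[0]):
        for z in (.076,.138): 
            w=ray(p,l.reshape(2,2),z);d=w[1]-w[0];print(l.round(0),z,w[:,:2].round(4).tolist(),"yaw",(np.degrees(np.arctan2(d[1],d[0]))%180-90).round(2))
E
```

```text
t 22.65 tcp [0.4596 0.2    0.2851] phi -75.16 tilt [ 0.007 -0.005] F [ 0.1 -0.4  0.2] w 0.0003 q [ 0.81  0.04 -0.31  0.01 -1.22  1.02]
pivot_pin []
stop_face [([0.522, 0.2362, 0.0645], 0.62)]
mould [([0.4506, 0.367, 0.0649], 0.75)]
free_end [([0.472, 0.1955, 0.0663], 0.94)]
lever_knob [([0.3874, 0.1463, 0.0997], 0.83)]
0.88 31635
[(np.int64(103), np.int64(113)), (np.int64(115), np.int64(103)), (np.int64(127), np.int64(105)), (np.int64(139), np.int64(106)), (np.int64(151), np.int64(108)), (np.int64(163), np.int64(110)), (np.int64(175), np.int64(112)), (np.int64(187), np.int64(114)), (np.int64(199), np.int64(115)), (np.int64(211), np.int64(116)), (np.int64(223), np.int64(118)), (np.int64(235), np.int64(120)), (np.int64(247), np.int64(121)), (np.int64(259), np.int64(124)), (np.int64(271), np.int64(125)), (np.int64(283), np.int64(128)), (np.int64(295), np.int64(129)), (np.int64(307), np.int64(130)), (np.int64(319), np.int64(132)), (np.int64(331), np.int64(142))]
[311. 102.  84.  70.] 0.076 [[0.545, 0.2307], [0.5231, 0.4121]] yaw 6.88
[311. 102.  84.  70.] 0.138 [[0.5407, 0.2281], [0.5228
[... 339 characters left out ...]
6 [[0.5169, 0.2774], [0.5251, 0.2152]] yaw 7.5
[247. 121. 323. 131.] 0.138 [[0.5178, 0.2662], [0.5244, 0.2155]] yaw 7.5
[224. 129. 106. 114.] 0.076 [[0.506, 0.2941], [0.4937, 0.3908]] yaw 7.26
[224. 129. 106. 114.] 0.138 [[0.5089, 0.2798], [0.4989, 0.3585]] yaw 7.26
[234. 229. 312. 239.] 0.076 [[0.4258, 0.269], [0.4343, 0.2014]] yaw 7.16
[234. 229. 312. 239.] 0.138 [[0.4435, 0.2593], [0.4504, 0.2043]] yaw 7.16
[331. 145. 271. 136.] 0.076 [[0.516, 0.2062], [0.51, 0.256]] yaw 6.86
[331. 145. 271. 136.] 0.138 [[0.517, 0.2082], [0.5121, 0.2488]] yaw 6.86
[216. 245. 111. 231.] 0.076 [[0.4067, 0.2821], [0.3958, 0.3742]] yaw 6.76
[216. 245. 111. 231.] 0.138 [[0.428, 0.27], [0.4192, 0.345]] yaw 6.76
```

```bash
python3 -c "
from station import ctrl
print(ctrl.job_done(),ctrl.observe()['t'])"
```

```text
the job is handed in; nothing more can be done
the job is handed in; nothing more can be done
```

The mould is on the pivot pin, flush against the stop block and locked by the cam lever, and I handed the job in at about 23 s of the 56 s allowed.

- **Onto the pin:** I pushed the mould along its own axis from inside its free-end compartment, while it was still about 24° off the world axes (31° from home). It stalled at about 29 N, and the side view showed the pin between the two sides of the notch.
- **Swing to the stop:** I swung it round the pin until it met the stop, at about 10 N.
- **Lock:** I turned the lever clockwise until it stopped moving, then withdrew the gripper clear of everything.

**Last checks:**
- **Flush:** the long edges of the plate and box lie at 6.6 to 7.5°, against 6.9 to 7.0° for the table, so the mould is parallel to the stop within what the camera can resolve.
- **Lever:** the knob is within about 3 mm of where it should be when fully clamped.
- **Jars and bottles:** the two jars and the bottle still read where they started, to within 5 mm.

**What did not go smoothly or agree:**
- The first push pressed the gripper's links on the rim of the mould's partition, with about 20 N upward. I raised the tool and finished the push, though up to 26 N upward remained when it seated.
- The final push on the lever's stop reached about 70 N at the wrist, more than I intended but under the 120 N limit.
- The last network readings of the free end are 3 to 6 mm further towards the pin than the nominal home position. I took this as the networks' error of about 4 mm plus table-pose error.

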